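Flip the stock tags so that only full bins show green

TASK

The stock bins have just been counted: with a fingertip, push over the hinged two-sided tags on the board in front of them so that only the full bins show their green face upward and every bin that is not full shows red. Leave the tags that are already right alone; be gentle and do not pinch a tag. Do not shift or pick up the bins or anything else on the bench.

Things in the scene. Friction and masses are not known exactly. Their poses are not given: they have to be found in the camera images.
- tag_board: fixed stock board, 238 mm deep (x) by 580 mm long (y), on the table; may stand turned. Origin on the table under the middle of its white ledge, which is 90 mm deep, its top 30 mm above the table. Along y are four places at 210, 70, -70 and -210 mm, each with a tag holder on the ledge and a bin 120 mm behind it (+x)
- holder_a: tag holder, a dark steel clip 80 x 40 mm fixed on the ledge at one of the four places (they change); origin at the centre of its underside, 30 mm above the table, axes parallel to the board's. It carries tag_a on a pin along its x axis, 30 mm above the origin, between cheeks 34 mm either side in x. Small rubber stops under the tag stand 13 mm either side in y, 41 mm high
- tag_a (a joint): tag on holder_a: smooth, slippery plate 56 mm wide (x), 4 mm thick, its free edge 48 mm from the pin, about 35 g. Rad: 0 upright; + leans to the holder's -y side, green face up; - leans to +y, red face up. Rests at +-0.65, free edge then 30 mm beside and 38 mm above the pin, and rises 10 mm on its way to upright. Turns easily; past upright it falls over by itself. Tags leaning towards each other leave 80 mm
- holder_b: tag holder, a dark steel clip 80 x 40 mm fixed on the ledge at one of the four places (they change); origin at the centre of its underside, 30 mm above the table, axes parallel to the board's. It carries tag_b on a pin along its x axis, 30 mm above the origin, between cheeks 34 mm either side in x. Small rubber stops under the tag stand 13 mm either side in y, 41 mm high
- tag_b (a joint): tag on holder_b: smooth, slippery plate 56 mm wide (x), 4 mm thick, its free edge 48 mm from the pin, about 35 g. Rad: 0 upright; + leans to the holder's -y side, green face up; - leans to +y, red face up. Rests at +-0.65, free edge then 30 mm beside and 38 mm above the pin, and rises 10 mm on its way to upright. Turns easily; past upright it falls over by itself. Tags leaning towards each other leave 80 mm
- holder_c: tag holder, a dark steel clip 80 x 40 mm fixed on the ledge at one of the four places (they change); origin at the centre of its underside, 30 mm above the table, axes parallel to the board's. It carries tag_c on a pin along its x axis, 30 mm above the origin, between cheeks 34 mm either side in x. Small rubber stops under the tag stand 13 mm either side in y, 41 mm high
- tag_c (a joint): tag on holder_c: smooth, slippery plate 56 mm wide (x), 4 mm thick, its free edge 48 mm from the pin, about 35 g. Rad: 0 upright; + leans to the holder's -y side, green face up; - leans to +y, red face up. Rests at +-0.65, free edge then 30 mm beside and 38 mm above the pin, and rises 10 mm on its way to upright. Turns easily; past upright it falls over by itself. Tags leaning towards each other leave 80 mm
- holder_d: tag holder, a dark steel clip 80 x 40 mm fixed on the ledge at one of the four places (they change); origin at the centre of its underside, 30 mm above the table, axes parallel to the board's. It carries tag_d on a pin along its x axis, 30 mm above the origin, between cheeks 34 mm either side in x. Small rubber stops under the tag stand 13 mm either side in y, 41 mm high
- tag_d (a joint): tag on holder_d: smooth, slippery plate 56 mm wide (x), 4 mm thick, its free edge 48 mm from the pin, about 35 g. Rad: 0 upright; + leans to the holder's -y side, green face up; - leans to +y, red face up. Rests at +-0.65, free edge then 30 mm beside and 38 mm above the pin, and rises 10 mm on its way to upright. Turns easily; past upright it falls over by itself. Tags leaning towards each other leave 80 mm
- bin_bushings: loose blue plastic stock bin 115 mm deep, 118 mm wide, 70 mm high with a low open front; FULL: heaped above the rim with brass bushings. Stands at one of the four places (they change); origin at the centre of its underside, 8 mm above the table; x and y parallel to the board's. The tag holder 120 mm in front of it (-x) is its own
- bin_pins: loose blue plastic stock bin 115 mm deep, 118 mm wide, 70 mm high with a low open front; FULL: heaped above the rim with steel pins. Stands at one of the four places (they change); origin at the centre of its underside, 8 mm above the table; x and y parallel to the board's. The tag holder 120 mm in front of it (-x) is its own
- bin_spacers: loose blue plastic stock bin 115 mm deep, 118 mm wide, 70 mm high with a low open front; NOT full: only three aluminium spacers left on its floor. Stands at one of the four places (they change); origin at the centre of its underside, 8 mm above the table; x and y parallel to the board's. The tag holder 120 mm in front of it (-x) is its own
- bin_bare: loose blue plastic stock bin 115 mm deep, 118 mm wide, 70 mm high with a low open front; NOT full: empty. Stands at one of the four places (they change); origin at the centre of its underside, 8 mm above the table; x and y parallel to the board's. The tag holder 120 mm in front of it (-x) is its own
- spanner: loose open-ended spanner 150 mm long lying in front of the board; not part of the job, leave it where it is
- screwdriver: loose yellow-handled screwdriver 170 mm long lying in front of the board; not part of the job, leave it where it is
- collet: loose steel collet 29 mm across, 52 mm high, standing in front of the board; not part of the job, leave it where it is
- spray_can: loose blue spray can 54 mm across, 160 mm high, left of the bins; not part of the job, leave it where it is
- oiler: loose white oil bottle 32 mm across, 90 mm high, left of the board; not part of the job, leave it where it is
- wax_tin: loose round tin 72 mm across, 34 mm high, right of the bins; not part of the job, leave it where it is
- chip_brush: loose brush 170 mm long lying right of the board; not part of the job, leave it where it is

How it is judged:
By the outcome, as a careful person would: the job done as asked, in the order asked, and still so for the second after the job is handed in, with the robot touching nothing.
It also fails if it takes over 58 s, if anything falls off the work surface, if the arm or the gripper's body presses on something with over 40 N, if the wrist force passes 120 N, or if a joint passes its speed limit or range.

ROBOT

A 7-joint arm with a two-finger parallel gripper is mounted at the origin on the work surface. World frame = base frame: x ahead of the robot, y to its left, z up, the work surface at z = 0. Lengths are in m, angles in rad, forces in N, time in s.
With the tool pointing down it reaches from about 0.375 to 0.925 m from the base axis. Payload 3.1 kg.
Tool frame: the origin (TCP) lies between the finger pads; the fingertips stand 19 mm ahead of it and the grasp point (between the pads) is the TCP; z points along the fingers, y is the line along which they close (so a half turn about z gives the same grasp; the last joint's range is limited). The gripper opens to 85 mm and grips with 20 to 120 N. Pads are 22 mm wide; open, the fingers measure 114 mm over their backs; the gripper's body (76 mm by 85 mm) begins 54 mm behind the grasp point. The pads swing forward as they close: fully open they stand 13 mm farther back than shut.
Start: joints at [1.221, 0.383, 0.044, 1.598, -0.018, 1.161, -0.05], TCP at [0.162, -0.63, 0.25] pointing down, gripper open.
Joint ranges: [-2.61, 2.61], [-0.41, 2.15], [-1.48, 1.57], [0, 2.5], [-1.57, 4.71], [0.05, 1.97], [-2.85, 2.85]. Speed limits (rad/s): [2.79, 2.79, 3.14, 3.14, 3.14, 3.14, 3.14].

INTERFACE

Orientations are given as a unit quaternion [x, y, z, w].
In Python, from bench import move_ptp, movel, move_j, move_gripper, pause, inverse_kinematics, read_camera, camera_params, MotionError, sign_off, look_for, tip_of, read_time_s, read_qpos, read_joint_vel, read_effort, read_eef_pos, read_tcp_rot, read_ft_force, read_ft_torque, read_finger_gap, read_grasp_force gives the robot as it stands. Calls block until the motion is done:
- move_ptp(position, orientation): joint-space move of the TCP to a pose.
- movel(position, orientation=None, speed=0.15): straight line of the TCP; orientation=None keeps the orientation; speed is the mean speed in m/s.
- move_j(angles): joint-space move.
- move_gripper(opening, effort=None): finger opening in m; effort is the grip in N (None keeps the last); returns when the fingers have stopped.
- pause(seconds).
- inverse_kinematics(position, orientation): joint angles nearest the present ones, or None.
- read_camera(name): name is "scene" or "top"; returns the picture (400x640x3 uint8, red, green, blue); there is no depth.
- camera_params(name): a dict with "K" (3x3 intrinsics, pixels), "camera_from_world" (4x4, takes a point from world to camera coordinates). Camera axes: x right, y down, z forward; pixel columns grow to the right and rows downward; lengths in m; the calibration is good to about 2 mm. A picture is of the moment at which its call begins. camera_params takes no time and is no camera call.
A pose or a line that the arm cannot do raises MotionError and nothing moves.
- sign_off(): hands the job in; it is judged then, once.
Trained networks look in the newest picture that a camera, given by its name, has taken for a name from the list of things; names that differ only in an ending like _2 or _b are one class to them, and where a whole thing is asked for, a point or a joint stands for the part that bears it (a point fixed in the world has none). Each returns a list of dicts, best first, with "confidence" (0 to 1); they miss things now and then, are a little off and sometimes report something else, mostly with a low value. They report only what shows in the picture. A call takes as long as a camera call.
- look_for(camera, name): "at" ([column, row] in pixels, amid what is visible of it).
- tip_of(camera, name): "at" ([column, row] in pixels: a listed point, or the origin of a listed thing).
Readings, each from a call of its own:
- read_time_s(): time.
- read_qpos(): joint angles.
- read_joint_vel(): joint speeds.
- read_effort(): joint torques, N m.
- read_eef_pos(): TCP position.
- read_tcp_rot(): TCP orientation.
- read_ft_force(): force on the tool from outside, world axes, zero at the start.
- read_ft_torque(): the same for the moment, N m.
- read_finger_gap(): finger opening in m.
- read_grasp_force(): force on a finger pad.
Only numpy, scipy, OpenCV 4.12 (cv2) and the standard library are available. Lean on these libraries where they do the work, as an engineer would, in place of code of your own. Each camera call takes 0.05 s, during which the arm holds its last target. There are 200 camera calls.

## Working session

There is one attempt and no reset: what is moved stays moved. The work goes in short steps, each a Python script; the robot and the scene stay as the last script left them, time stands still between calls to the robot, and variables do not carry over. Pictures are saved under pics/ and viewed, at most 10 in all, crops included, and the job is handed in when it is done.

```bash
mkdir -p pics
python3 - <<'E'
from bench import *
import cv2
for c in ("top","scene"):
    im=read_camera(c); cv2.imwrite(f"pics/{c}0.png",im[:,:,::-1])
    p=camera_params(c); print(c,p["K"],p["camera_from_world"])
    for n in ("holder_a","bin_bushings","bin_pins","bin_spacers","bin_bare","tag_board"):
        print(n,[(d["at"],round(d["confidence"],2)) for d in tip_of(c,n)])
print(read_time_s(),read_tcp_rot())
E
```

```text
top [[481.6019535    0.         320.77986009]
 [  0.         481.6019535  199.63536043]
 [  0.           0.           1.        ]] [[-0.0102736  -0.9997573  -0.01948848  0.06082533]
 [-0.98127976  0.01382819 -0.19209063  0.54629117]
 [ 0.1923135   0.01715019 -0.98118367  1.48783941]
 [ 0.          0.          0.          1.        ]]
holder_a [([429.0, 224.0], 0.94), ([295.2, 214.9], 0.75), ([382.2, 220.0], 0.68), ([342.8, 221.4], 0.56), ([465.0, 193.7], 0.37)]
bin_bushings [([383.4, 189.3], 0.8)]
bin_pins [([426.4, 190.5], 0.88)]
bin_spacers [([298.0, 186.9], 0.6)]
bin_bare [([340.3, 184.6], 0.73), ([428.3, 222.3], 0.43)]
tag_board [([359.0, 222.9], 0.91)]
scene [[389.36458175   0.         317.40417653]
 [  0.         389.36458175 194.35394631]
 [  0.           0.           1.        ]] [[ 0.47001717  0.88264777  0.00409477 -0.27716874]
 [ 0.75485487 -0.39955335 -0.5201454  -0.37353676]
 [-0.4574691   0.24756823 -0.85406791  1.33077197]
 [ 0.          0.          0.          1.        ]]
holder_a [([296.9, 186.4], 0.73), ([197.6, 223.2], 0.68), ([342.7, 169.8], 0.62), ([249.8, 204.2], 0.56)]
bin_bushings []
bin_pins [([214.5, 267.8], 0.89), ([137.6, 240.8], 0.23), ([359.9, 207.6], 0.17)]
bin_spacers [([361.1, 208.2], 0.61)]
bin_bare [([316.7, 228.9], 0.58)]
tag_board [([275.3, 202.1], 0.73), ([411.3, 180.5], 0.39)]
0.7 [9.92083012e-01 1.25583815e-01 2.06670023e-05 4.38277979e-05]
```

View images.

```bash
cat > h.py <<'E'
import numpy as np
from bench import *
def ray(c,uv,z):
    p=camera_params(c);T=p["camera_from_world"];R=T[:3,:3];t=T[:3,3]
    o=-R.T@t; d=R.T@np.linalg.inv(p["K"])@[*uv,1]
    return o+d*(z-o[2])/d[2]
def proj(c,P):
    p=camera_params(c);T=p["camera_from_world"];q=p["K"]@(T[:3,:3]@np.asarray(P)+T[:3,3]);return q[:2]/q[2]
E
python3 - <<'E'
from h import *
import cv2
a=cv2.imread("pics/top0.png")[130:270,240:500]; cv2.imwrite("pics/topc.png",cv2.resize(a,None,fx=3,fy=3,interpolation=2))
a=cv2.imread("pics/scene0.png")[120:320,120:440]; cv2.imwrite("pics/scenec.png",cv2.resize(a,None,fx=2.5,fy=2.5,interpolation=2))
for c,L in (("top",[(295.2,214.9),(342.8,221.4),(382.2,220),(429,224)]),("scene",[(342.7,169.8),(296.9,186.4),(249.8,204.2),(197.6,223.2)])):
    P=np.array([ray(c,u,.03) for u in L]);print(P.round(4),np.linalg.norm(np.diff(P,axis=0),axis=1))
for u in [(298,186.9),(340.3,184.6),(383.4,189.3),(426.4,190.5)]: print(ray("top",u,.008).round(4))
E
```

```text
[[ 0.5025  0.1378  0.03  ]
 [ 0.4792 -0.0156  0.03  ]
 [ 0.4821 -0.1423  0.03  ]
 [ 0.4672 -0.2914  0.03  ]] [0.15515479 0.12671679 0.14990207]
[[ 0.4931  0.1332  0.03  ]
 [ 0.4822 -0.0075  0.03  ]
 [ 0.4738 -0.1454  0.03  ]
 [ 0.4629 -0.2889  0.03  ]] [0.14113045 0.13818296 0.14382599]
[0.6    0.1301 0.008 ]
[ 0.6058 -0.0103  0.008 ]
[ 0.5878 -0.1522  0.008 ]
[ 0.5817 -0.2934  0.008 ]
```

View pics/topc.png

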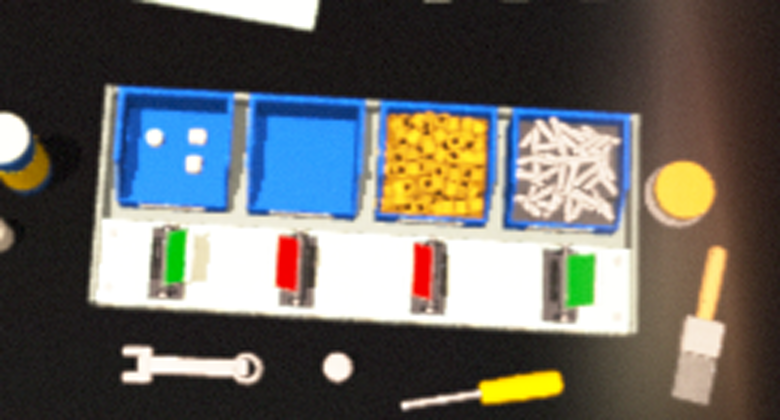

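View pics/scenec.png

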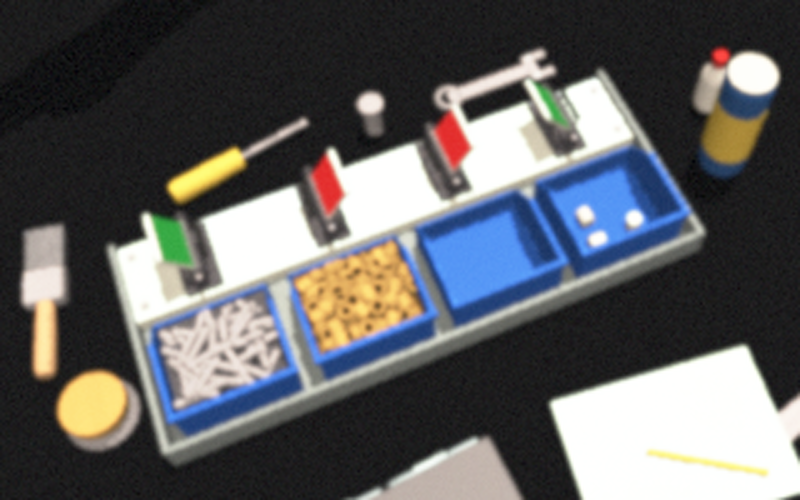

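View pics/scene0.png

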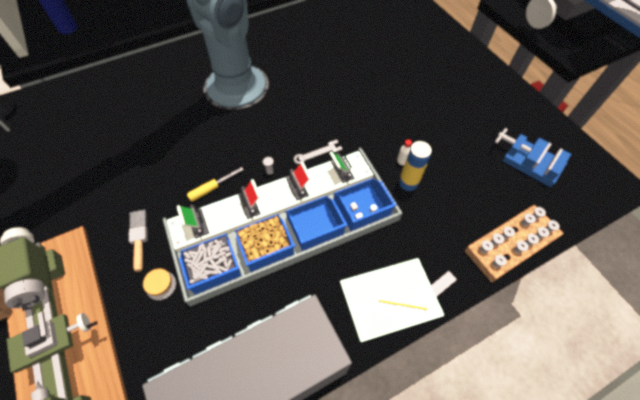

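The top view shows, from left (+y) to right: spacers green (tag at crop 175,257, wrong), bare red (288,262, right), bushings red (423,270, wrong) and pins green (580,278, right). The scene view agrees. So I flip the spacers tag (place +210) towards +y and the bushings tag (place -70) towards -y. First I'll fit the board pose.

Run:
```python
from h import *
import cv2
from scipy.optimize import least_squares
for c in("top","scene"):
    im=cv2.imread(f"pics/{c}0.png")
    # rectify plane z=.03, 1 mm/px: X=.3..0.7 rows, Y=-.45...3 cols
    W=np.array([[.35,-.4,.03],[.35,.3,.03],[.7,.3,.03],[.7,-.4,.03]])
    s=np.float32([proj(c,w) for w in W]); d=np.float32([[(w[1]+.4)*1000,(w[0]-.35)*1000] for w in W])
    r=cv2.warpPerspective(im,cv2.getPerspectiveTransform(s,d),(700,350),flags=cv2.INTER_CUBIC)
    m=((r.min(2)>185)*255).astype(np.uint8); m=cv2.morphologyEx(m,cv2.MORPH_CLOSE,np.ones((41,41)))
    k,l,st,ce=cv2.connectedComponentsWithStats(m); i=1+np.argmax(st[1:,4])
    b=cv2.minAreaRect(np.argwhere(l==i)[:,::-1].astype(np.float32)); bx=cv2.boxPoints(b)
    print(c,b,(bx/1000+[-.4,.35])[:,::-1].round(4).tolist())
    # front edge line
    e=[(u,np.argmax(r[:,u].min(1)>130)) for u in range(120,560,5)]; 
    e=np.array(e); f=cv2.fitLine(e[(e[:,1]>40)&(e[:,1]<150)].astype(np.float32),cv2.DIST_HUBER,0,1,.01).ravel(); print("front",f, f[1]/f[0])
    cv2.imwrite(f"pics/rect_{c}.png",r)
rs=np.vstack([cv2.imread(f"pics/rect_{c}.png")[:300] for c in("top","scene")]);cv2.imwrite("pics/rect.png",rs)
```

```text
top ((311.8102111816406, 159.33627319335938), (616.2542724609375, 326.7981872558594), 5.182415008544922) [[0.6442, -0.4098], [0.3188, -0.3803], [0.3744, 0.2334], [0.6999, 0.2039]]
front [9.974678e-01 7.111940e-02 2.746154e+02 7.694231e+01] 0.07129994
scene ((305.0636291503906, 184.4080352783203), (602.138916015625, 313.8904113769531), 2.2120420932769775) [[0.6796, -0.4018], [0.366, -0.3897], [0.3892, 0.212], [0.7029, 0.1999]]
front [ 9.9660379e-01 -8.2345836e-02  3.5893738e+02  5.6781910e+01] -0.082626455
```

View pics/rect.png

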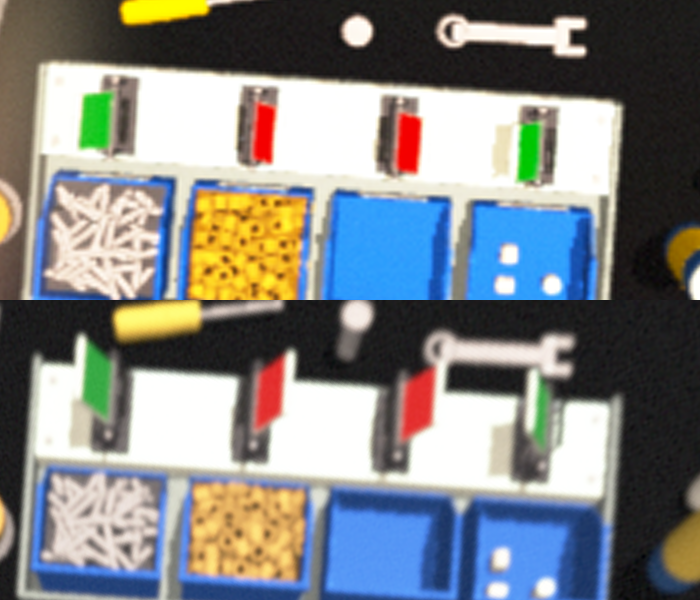

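The rectified views show the ledge corners at about (42,63), (620,103), (612,195) and (38,152) px. That puts the origin near (0.4785, -0.0745) with yaw -0.070, and the holders agree within 2 mm. Now I'll push the spacers tag.

```bash
cat >> h.py <<'E'
O=np.array([.4785,-.0745]);YAW=-.070
def W(x,y,z): c,s=np.cos(YAW),np.sin(YAW); return [O[0]+c*x-s*y,O[1]+s*x+c*y,z]
def quat(sg): a=YAW+sg*np.pi/2; return [np.cos(a/2),np.sin(a/2),0,0]
def flip(pin,s,q):
    "push the tag at place `pin` over towards s*y"
    y0=pin-s*70; y1=pin+s*1   # tcp; pad half width 11 mm -> face 12 mm past the pin
    move_ptp(W(0,y0,.20),q); movel(W(0,y0,.110),q,.1); print(read_ft_force().round(2))
    movel(W(0,pin-s*45,.110),q,.1); movel(W(0,y1,.110),q,.04); print(read_ft_force().round(2))
    pause(.4); movel(W(0,pin-s*30,.110),q,.08); movel(W(0,pin-s*45,.20),q,.12)
E
python3 - <<'E'
from h import *
import cv2
qs=[(np.abs(np.array(inverse_kinematics(W(0,140,.2) if 0 else W(0,.14,.2),quat(s)))-read_qpos()).max(),s) if inverse_kinematics(W(0,.14,.2),quat(s)) is not None else (9,s) for s in(1,-1)]
print(qs); q=quat(min(qs)[1])
import h
def flip(pin,s):
    y0=pin-s*.07
    move_gripper(0.0,20)
    move_ptp(W(0,y0,.25),q); print(read_time_s(),read_eef_pos()); movel(W(0,y0,.110),q,.1)
    print(read_ft_force().round(2))
    movel(W(0,pin-s*.045,.110),q,.1); movel(W(0,pin+s*.001,.110),q,.04); print(read_ft_force().round(2))
    pause(.4)
    im=read_camera("scene");cv2.imwrite("pics/p1.png",cv2.resize(im[80:320,120:440,::-1],None,fx=2.5,fy=2.5))
    movel(W(0,pin-s*.06,.110),q,.08); movel(W(0,pin-s*.06,.20),q,.15)
flip(.21,1); print(read_time_s())
E
python3 - <<'E'
s=open('h.py').read(); s=s[:s.index("def flip")]; open('h.py','w').write(s)
E
```

```text
[(np.float64(0.980854531361442), 1), (np.float64(2.561099777757067), -1)]
4.175 [0.48868755 0.06378879 0.24992542]
[0.82 0.66 0.54]
[-0.14 -0.21 -0.44]
9.5333
```

View pics/p1.png

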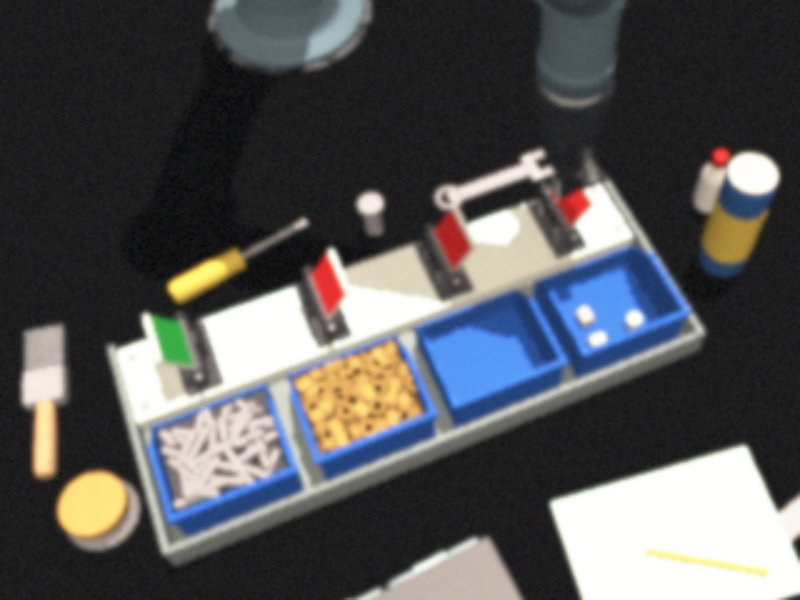

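The spacers tag now shows red at (570,208) and the others are unchanged. Next is the bushings tag, pushed towards -y.

Run:
```python
from h import *
import cv2
q=quat(1); pin=-.07
movel(W(0,0,.20),q,.15); movel(W(0,0,.110),q,.1)
movel(W(0,pin+.045,.110),q,.1); movel(W(0,pin-.001,.110),q,.04); print(read_ft_force().round(2))
pause(.4); movel(W(0,pin+.06,.110),q,.08); movel(W(0,pin+.06,.25),q,.15)
move_ptp([.162,-.63,.25],[.992083,.125584,0,0])
a=read_camera("top")[130:270,240:500,::-1]; b=read_camera("scene")[120:320,120:440,::-1]
cv2.imwrite("pics/end.png",np.vstack([cv2.resize(a,(520,280)),cv2.resize(b,(520,310))])); print(read_time_s())
```

```text
[-0.3  -0.17  0.38]
18.175
```

View pics/end.png

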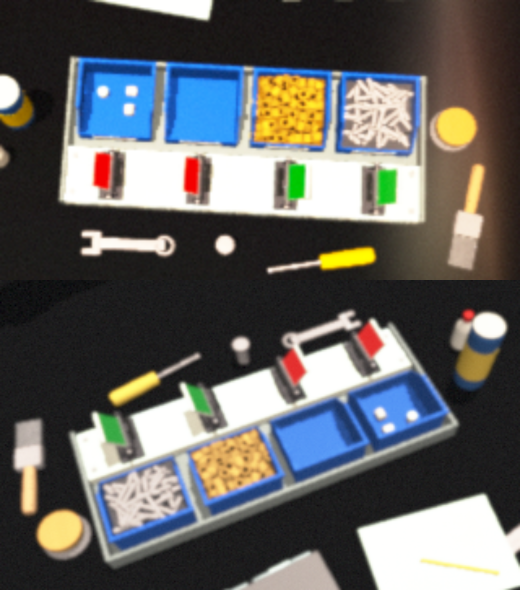

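The top view shows spacers (103,170) and bare (192,175) red, and bushings (297,182) and pins (387,187) green. Nothing else has moved.

```bash
python3 -c "
from bench import *
print(sign_off())"
```

```text
the job is handed in; nothing more can be done
None
```

The job is done and handed in: I pushed over only the spacers tag (now red) and the bushings tag (now green), so both full bins (bushings, pins) show green and both bins that are not full (spacers, bare) show red, with about 18 s on the robot's clock.

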